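# Open the stiff storage box with a table knife and find the full tin by its weight

## Task

Slip the blade of the table knife under the front lip of the white storage box's lid, lever the lid well up with it and swing it right back past upright, then lay the knife flat on the counter. One of the three closed tins inside is full: heft them one at a time, starting with the one nearest you and working outwards, lifting each straight up a few centimetres and standing it back in its place, and finish holding the heaviest up about 10 cm above the box's rim, with the other two standing in the box. Finish while still holding it, and leave everything else on the counter where it is.

Things in the scene. Friction and masses are not known exactly. Their poses are not given: they have to be found in the camera images.
- box: white enamelled steel storage box, fixed: 290 mm long (its y), 156 deep (its x), walls 84 high and 3 thick, floor 3 thick. Origin: centre of its underside; x from front to hinge side, z up; its +y end is nearest the robot, its front faces roughly the robot's right. A bead stands 8 mm out along the front wall (x = -78), top 70 mm above the counter: 10 mm of slot between it and the lid's lip
- lid (a joint): angle of the lid about its hinge: 0 closed, 2.2 fully open, leaning back (stop). Shallow white steel cover 298 x 162 mm, closed top 99 mm above the counter, skirt 17 mm deep; 0.18 kg. The hinge is stiff (friction 0.2 N m, about 2 N at the lip to lift) and the lid stays at whatever angle it is left
- lid_lip (a point): middle of the outer edge of the lid's front lip, on its underside; closed, 80 mm above the counter and 91 mm in front of the box's centre. The lip is 4 mm thick, runs the whole length of the lid and stands 13 mm out from the box's wall
- lid_hinge (a point): middle of the hinge axis (axis along the box's y), 79 mm behind the box's centre, 78 mm above the counter
- knife: steel table knife lying flat, 200 mm long, 80 g: handle 100 x 20 wide x 14 mm thick (x -105 to -5 mm), blade 100 x 20 wide x 2.5 mm thick, its mid-plane 7 mm above the knife's underside. Origin on the underside, 5 mm ahead of the handle's end; x points to the blade tip (roughly the robot's left), z up
- knife_grip (a point): middle of the handle's thickness, 25 mm behind the origin: where to grip it across the handle's 20 mm width
- knife_tip (a point): the rounded end of the blade, on its middle plane, 120 mm ahead of the grip point
- tin_p: closed steel tin, a cylinder 60 mm in diameter, 85 mm tall, with a flush slip lid. The three tins look alike and differ only in weight (0.08 to 0.5 kg): one is full, two nearly empty, the full one at least 0.1 kg heavier than either. Stands upright in the box on its 3 mm floor; any tin may be in any of the three places. Origin: centre of its underside; z up
- tin_q: closed steel tin, a cylinder 60 mm in diameter, 85 mm tall, with a flush slip lid. The three tins look alike and differ only in weight (0.08 to 0.5 kg): one is full, two nearly empty, the full one at least 0.1 kg heavier than either. Stands upright in the box on its 3 mm floor; any tin may be in any of the three places. Origin: centre of its underside; z up
- tin_r: closed steel tin, a cylinder 60 mm in diameter, 85 mm tall, with a flush slip lid. The three tins look alike and differ only in weight (0.08 to 0.5 kg): one is full, two nearly empty, the full one at least 0.1 kg heavier than either. Stands upright in the box on its 3 mm floor; any tin may be in any of the three places. Origin: centre of its underside; z up
- place_near (a point): point on the box's floor (3 mm above the counter) where the tin nearest the robot stands, within 6 mm; the places lie in a row along the box, 85 mm apart
- place_mid (a point): the same for the middle tin
- place_far (a point): the same for the tin farthest from the robot
- blender: clear blender container with black collar and lid, up to 150 mm wide, 268 mm tall, standing on the silicone pad at the left far side; bystander; origin at the centre of its underside
- pliers: steel pliers with grey grips, 175 mm long, 14 mm thick, lying on the counter; bystander, origin at the pivot
- spice_jar: glass spice jar with a screw top, 48 mm in diameter, 100 mm tall; bystander; origin at the centre of its underside
- mug: white mug, 82 mm wide, 95 mm tall; bystander; origin at the centre of its underside
- spoon: wooden spoon 260 mm long lying on the counter; bystander; origin at the centre of its underside

How it is judged:
By the outcome, as a careful person would: the job done as asked, in the order asked, and still so for the second after the job is handed in, while the arm keeps its last pose, push and grip.
It also fails if it takes over 72 s, if anything falls off the work surface, if the arm or the gripper's body presses on something with over 40 N, if the wrist force passes 120 N, or if a joint passes its speed limit or range.

## Robot

A 6-joint arm with a two-finger parallel gripper is mounted at the origin on the work surface. World frame = base frame: x ahead of the robot, y to its left, z up, the work surface at z = 0. Lengths are in m, angles in rad, forces in N, time in s.
With the tool pointing down it reaches from about 0.25 to 0.725 m from the base axis. Payload 4 kg.
Tool frame: the origin (TCP) lies midway between the tips of the shut fingers; the grasp point (between the pads) lies bot.pinch_z behind it (bot.pinch_z is the distance from the TCP to the grasp point, in m); z points along the fingers, y is the line along which they close (so a half turn about z gives the same grasp; the last joint's range is limited). The gripper opens to 85 mm and grips with 20 to 120 N. Pads are 22 mm wide; open, the fingers measure 114 mm over their backs; the gripper's body (76 mm by 85 mm) begins 54 mm behind the grasp point. The pads swing forward as they close: fully open they stand 13 mm farther back than shut.
Start: joints at [-1.165, 0.241, 0.005, 1.335, 0, 1.571], TCP at [0.197, -0.459, 0.231] pointing down, gripper open.
Joint ranges: [-2.72, 2.72], [-1.05, 1.87], [-1.09, 1.28], [-1.99, 2.15], [-1.42, 1.44], [-3.14, 3.14]. Speed limits (rad/s): [2.79, 2.79, 3.14, 3.14, 3.14, 3.14].

## Interface

Orientations are given as a unit quaternion [x, y, z, w].
In Python, from workcell import bot gives the robot as it stands.
- The arm moves only by the tool jog_arm, called after "Call:" as a command line: name --argument value ..., lists and objects as JSON in quotes. Schema: {"type":"object","properties":{"offsets":{"type":"array","items":{"type":"array","items":{"type":"number"},"minItems":7,"maxItems":7},"minItems":1,"maxItems":10},"only":{"type":"string"},"quiet":{"type":"boolean"},"lines":{"type":"string"}},"required":["offsets"],"additionalProperties":false}. offsets is a list of rows, 1 to 10 of them, each of 7 numbers: a rotation vector rx, ry, rz in normalised numbers (1 is 2 rad), then dx, dy, dz in parts of the range, where 1.0 means 80 cm, then the finger opening in m; each row is the pose to reach, as a shift and turn from the pose commanded when the call began, along the tool's axes at that moment; what a row does not reach only later rows make up. A row lasts 1/8 s, in which the tool goes at most 0.0625 m and 0.188 rad, less where a joint would pass 70% of its speed; a pose out of reach is approached as far as the arm can. The fingers move at their own pace and stop on an object; the grip force is fixed at half the most. Time passes only in rows, so rows that do not move let the fingers close. The tool returns the time, the measured TCP pose, the force, the opening and the grip force at its end. only (a regular expression) keeps the lines of the reply that match it, lines (a string "A,B") keeps lines A to B, and quiet returns only ok. Shift and turn numbers lie between -1 and 1, and a call with a number outside is refused. Input that does not fit is refused with a message, and nothing moves.
- bot.get_obs(): the state, without advancing time (a new reading comes with each control period).
- bot.camera(name): name is "scene" or "top"; returns the picture (480x640x3 uint8, red, green, blue); there is no depth.
- bot.calibration(name): a dict with "mtx" (3x3 intrinsics, pixels), "k1" (the pictures are not rectified: a ray, as slopes to the right and down, at radius r is drawn at 1 + k1 r^2 times it, then the intrinsics apply), "R" (3x3) and "t" (3): a world point X has camera coordinates R X + t. Camera axes: x right, y down, z forward; pixel columns grow to the right and rows downward; lengths in m; the calibration is good to about 2 mm. A picture is of the moment at which its call begins. calibration takes no time and is no camera call.
- bot.job_done(): hands the job in; it is judged then, once.
The state is a dict: "clock": time; "joint_pos": joint angles; "joint_vel": joint speeds; "tau": joint torques, N m; "eef_pos": TCP position; "tool_rot": TCP orientation; "ft_force": force on the tool from outside, world axes, zero at the start; "ft_torque": the same for the moment, N m; "grip_width": finger opening in m; "grasp_force": force on a finger pad.
Only numpy, scipy, OpenCV 4.12 (cv2) and the standard library are available. Lean on these libraries where they do the work, as an engineer would, in place of code of your own. Each camera call takes 0.05 s, during which the arm holds its last target. There are 200 camera calls.

## Working session

There is one attempt and no reset: what is moved stays moved. The work goes in short steps, Python scripts to look and compute and a tool call to move; the robot and the scene stay as the last step left them, time stands still between calls to the robot, and variables do not carry over. Pictures are saved under pics/ and viewed, at most 10 in all, crops included, and the job is handed in when it is done.

```bash
ls; mkdir -p pics; python3 - <<'E'
from workcell import bot
import cv2
for n in("scene","top"):
    c=bot.calibration(n);print(n,c)
    cv2.imwrite(f"pics/{n}0.png",bot.camera(n)[:,:,::-1])
o=bot.get_obs();print(o,bot.pinch_z)
E
```

```text
pics
workcell.py
scene {'mtx': array([[597.82187209,   0.        , 318.53202144],
       [  0.        , 597.82187209, 236.33774921],
       [  0.        ,   0.        ,   1.        ]]), 'k1': 0.06338046424238465, 'R': array([[-0.73277409,  0.68014994,  0.02093305],
       [ 0.385252  ,  0.44002425, -0.81114706],
       [-0.56091267, -0.58632305, -0.5844675 ]]), 't': array([ 0.40833769, -0.13566787,  1.94845302])}
top {'mtx': array([[483.69725656,   0.        , 324.64436499],
       [  0.        , 483.69725656, 233.32041571],
       [  0.        ,   0.        ,   1.        ]]), 'k1': 0.005092140641584874, 'R': array([[-0.02221939, -0.99971548, -0.00867516],
       [-0.99798801,  0.02269473, -0.059202  ],
       [ 0.05938204,  0.00734227, -0.99820833]]), 't': array([0.02282457, 0.56781707, 1.4142257 ])}
{'clock': 0.1, 'joint_pos': array([-1.16498165e+00,  2.41346415e-01,  3.88148389e-03,  1.33523874e+00,
       -5.84856155e-07,  1.57080060e+00]), 'joint_vel': array([-0.00118552, -0.00134171,  0.00413496,  0.00065487, -0.00114058,
       -0.00046502]), 'tau': array([-1.45875415e-04, -3.73137939e+01,  2.53009754e+01,  1.08701427e-02,
        2.15095845e-06,  1.40768242e-05]), 'eef_pos': array([ 0.19715832, -0.45886646,  0.23050622]), 'tool_rot': array([ 9.79484823e-01,  2.01515687e-01, -1.92470393e-04, -9.34048014e-04]), 'ft_force': array([ 1.76521733, -0.32709293,  0.35521676]), 'ft_torque': array([-0.00835929,  0.01466987,  0.02208201]), 'grasp_force': 0.0, 'grip_width': 0.08546399674114588} 0.0187
```

View pics/scene0.png

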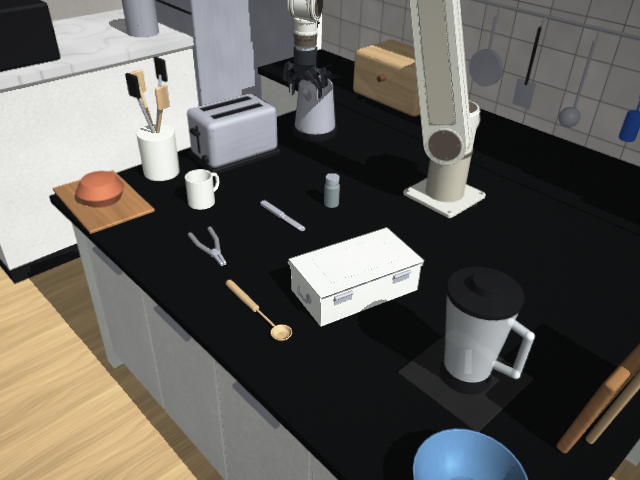

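View pics/top0.png

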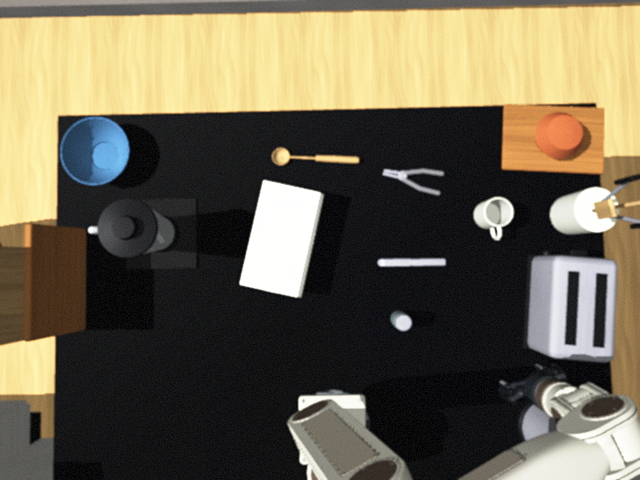

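The scene view shows the box at about (355,275), the knife from (262,204) to (303,229), and the spice jar at (332,190). The top view shows the lid's corners at (264,181), (323,192), (301,297) and (240,286), the knife from (379,262) to (445,262), and the jar at (400,321). I'll enlarge these to get more precise positions.

```bash
python3 - <<'E'
import cv2,numpy as np
t=cv2.imread("pics/top0.png");s=cv2.imread("pics/scene0.png")
f=lambda im,x,y,w,h,k:cv2.resize(im[y:y+h,x:x+w],None,fx=k,fy=k,interpolation=cv2.INTER_CUBIC)
A=np.zeros((600,800,3),np.uint8)
a=f(t,230,170,100,150,4);A[:600,:400]=a          # top box: origin 230,170 x4
b=f(t,370,240,80,40,5);A[:200,400:800]=b          # top knife: 370,240 x5
c=f(s,255,195,160,160,2.5) if 0 else f(s,280,225,160,110,2.5);A[200:475,400:800]=c   # scene box 280,225 x2.5
d=f(s,255,198,55,34,3.6);A[476:476+d.shape[0],400:400+d.shape[1]]=d # scene knife 255,198 x3.6
cv2.imwrite("pics/z1.png",A)
E
```

```text
(no output)
```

View pics/z1.png

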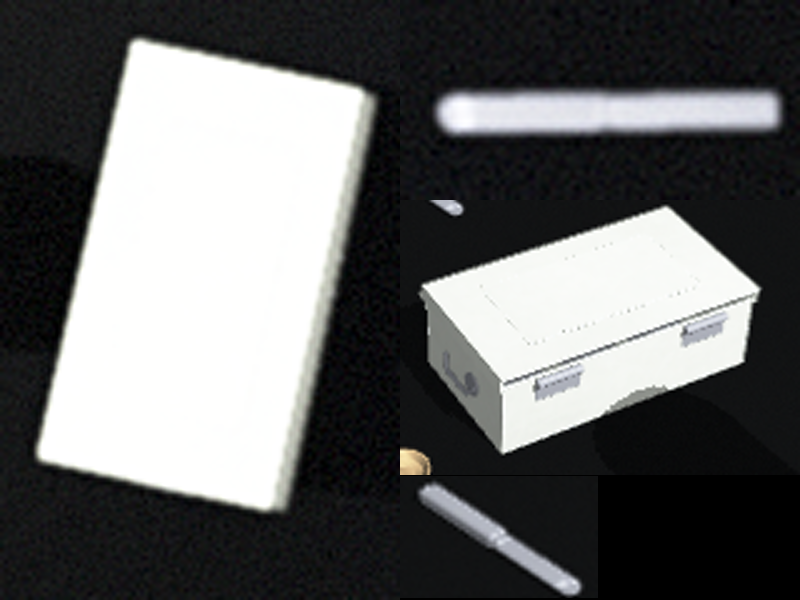

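```bash
cat > h.py <<'E'
import numpy as np,cv2
from workcell import bot
from scipy.optimize import least_squares
from scipy.spatial.transform import Rotation as Rn
C={n:bot.calibration(n) for n in("scene","top")}
def proj(n,X):
    c=C[n];p=np.atleast_2d(X)@c["R"].T+c["t"];s=p[:,:2]/p[:,2:]
    s=s*(1+c["k1"]*(s**2).sum(1,keepdims=True));return s@c["mtx"][:2,:2].T+c["mtx"][:2,2]
def tri(us,ut):
    r=least_squares(lambda X:np.r_[proj("scene",X)[0]-us,proj("top",X)[0]-ut],[.45,0,.05]);return r.x,np.sqrt((r.fun**2).mean())
def onz(n,u,z): return np.r_[least_squares(lambda p:proj(n,[*p,z])[0]-u,[.45,0]).x,z]
E
cat > m1.py <<'E'
from h import *
S=np.array([[288.8,260.6],[386.8,227.8],[424,261.4],[321.2,297.8]])  # far-front, near-front, near-hinge, far-hinge
T=np.array([[322.5,192.5],[298.7,297],[239.5,284.7],[263.2,179.7]])
P=[]
for a,b in zip(S,T):
    X,e=tri(a,b);P.append(X);print(X.round(4),round(e,2))
P=np.array(P);print([round(np.linalg.norm(P[i]-P[(i+1)%4]),4) for i in range(4)],P.mean(0))
L=np.array([[-.081,-.149],[-.081,.149],[.081,.149],[.081,-.149]])
def pts(q):
    c,s=np.cos(q[2]),np.sin(q[2]);return np.c_[L@np.array([[c,s],[-s,c]])+q[:2],np.full(4,q[3])]
r=least_squares(lambda q:np.r_[(proj("scene",pts(q))-S).ravel(),(proj("top",pts(q))-T).ravel()],[*P.mean(0)[:2],1.8,.099]);print(r.x.round(4),r.fun.round(1))
im=cv2.imread("pics/top0.png");m=np.zeros((480,640),np.uint8);m[245:280,370:455]=(im[245:280,370:455].min(2)>90)
print(cv2.minAreaRect(cv2.findNonZero(m)))
for s,t in(((305.3,229.6),(377.2,262.4)),((260.6,201.3),(446.2,262.0)),((393-0,0),(0,0))):
    if t[0]: print("knife",tri(np.array(s),np.array(t)),onz("top",t,.007),onz("scene",s,.007))
t=onz("top",(491-0,262.3),.007);print(onz("top",(400.5,321),.1))
for u in((443,172),(440,193),(384,173)):print("pl",onz("top",u,.014))
for u in((494,212),(495,238),(273,157),(358,159)):print("mug/spoon",onz("top",u,.05 if u[0]>400 else .01))
E
python3 m1.py
```

```text
[0.6781 0.0146 0.0875] 0.53
[0.3874 0.0861 0.0921] 0.18
[0.4266 0.2489 0.0926] 0.37
[0.7184 0.1794 0.0959] 0.08
[np.float64(0.2993), np.float64(0.1674), np.float64(0.3), np.float64(0.1699)] [0.55262933 0.1322445  0.09204007]
[0.5528 0.1326 1.3354 0.0926] [ 0.2 -0.7  0.1  0.5 -0.4 -0.5 -0.4  0.1 -2.2  0.1 -1.1 -0.4  1.4 -0.5
  1.1  0.9]
((411.0, 262.0), (8.0, 68.0), 90.0)
knife (array([ 0.4784058 , -0.14335546,  0.00672518]), np.float64(0.1523159749911653)) [ 0.47886142 -0.14378184  0.007     ] [ 0.47826164 -0.14257672  0.007     ]
knife (array([ 0.4773828 , -0.35011602,  0.00497137]), np.float64(0.6245607972765609)) [ 0.47553177 -0.3478798   0.007     ] [ 0.48094503 -0.35003677  0.007     ]
[ 0.3167901  -0.19393382  0.1       ]
pl [ 0.74333692 -0.3465805   0.014     ]
pl [ 0.68059381 -0.33539648  0.014     ]
pl [ 0.74455652 -0.1709611   0.014     ]
mug/spoon [ 0.61675121 -0.48041216  0.05      ]
mug/spoon [ 0.54158404 -0.48005993  0.05      ]
mug/spoon [0.80169502 0.16008107 0.01      ]
mug/spoon [ 0.78948837 -0.09483786  0.01      ]
```

```bash
cat > m2.py <<'E'
from h import *
from scipy.ndimage import map_coordinates
def W(q,P): # box frame->world
    c,s=np.cos(q[2]),np.sin(q[2]);P=np.atleast_2d(P);return np.c_[P[:,0]*c-P[:,1]*s+q[0],P[:,0]*s+P[:,1]*c+q[1],P[:,2]]
def fit(n,im,edges,q,free=3):
    g=im.astype(float).mean(2)
    for it in range(4):
        obs=[]
        for a,b,out in edges:
            a,b,out=map(np.array,(a,b,out))
            for f in np.linspace(.06,.94,40):
                p=a+(b-a)*f;u=proj(n,W(q,p))[0];d=proj(n,W(q,p+.001*out))[0]-u
                t=(b-a);e=proj(n,W(q,p+.001*t/np.linalg.norm(t)))[0]-u;nn=np.array([-e[1],e[0]])/np.linalg.norm(e);nn*=np.sign(nn@d)
                k=np.linspace(-4,4,65);v=map_coordinates(g,[u[1]+k*nn[1],u[0]+k*nn[0]],order=1)
                v=np.convolve(np.pad(v,4,'edge'),np.ones(9)/9,'valid');j=np.argmin(np.gradient(v))
                if np.gradient(v)[j]<-1: obs.append((p,u+k[j]*nn,nn))
        def res(x): return [ (proj(n,W(x,p))[0]-u)@nn for p,u,nn in obs]
        r=least_squares(res,q,loss="soft_l1",f_scale=.5);q=r.x
    return q,np.sqrt(np.median(np.square(res(q)))),len(obs)
if __name__=="__main__":
    q0=np.array([.553,.1326,1.3354]);z=.099
    c=[(-.083,-.149,z),(-.083,.149,z),(.079,.149,z),(.079,-.149,z)]
    lip=((-.091,-.149,.084),(-.091,.149,.084),(-1,0,0))
    hin=(c[2],c[3],(1,0,0));near=(c[1],c[2],(0,1,0));far=(c[3],c[0],(0,-1,0));fr=(c[0],c[1],(-1,0,0))
    T=cv2.imread("pics/top0.png");S=cv2.imread("pics/scene0.png")
    print("top",fit("top",T,[lip,hin,near,far],q0))
    print("top hinge/ends",fit("top",T,[hin,near,far],q0))
    print("scene",fit("scene",S,[fr,near,far],q0))
    print("scene front",fit("scene",S,[fr,near],q0))
    print("knife mid",onz("top",(411,262),.01))
E
python3 m2.py
```

```text
top (array([0.55375022, 0.13658265, 1.33235597]), np.float64(1.001837005593476), 160)
top hinge/ends (array([0.55452982, 0.13991942, 1.33112417]), np.float64(0.6240243123039325), 120)
scene (array([0.55663871, 0.1353947 , 1.33411188]), np.float64(0.12404962863456989), 120)
scene front (array([0.55662984, 0.13541205, 1.33387481]), np.float64(0.12309876123539515), 80)
knife mid [ 0.47784142 -0.24335265  0.01      ]
```

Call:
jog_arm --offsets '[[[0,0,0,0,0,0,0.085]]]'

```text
refused: offsets[0]: [[0, 0, 0, 0, 0, 0, 0.085]] is too short (schema: minItems 7). Nothing was moved.
```

Refused on format, not on reach. It needs a list of rows, each a list of 7 numbers.

Call:
jog_arm --offsets '[[0,0,0,0,0,0,0.085]]'

```text
clock: 0.22
eef_pos: [0.1972, -0.4591, 0.2308]
tool_rot: [0.979, 0.201, -0.0, -0.001]
ft_force: [-0.6, -0.2, -0.5]
grip_width: 0.0851
grasp_force: 0.0
```

The manual's scale: shifts go in shares of 80 cm and turns go in shares of 2 rad. Converting my numbers, 0.336 m / 0.8 = 0.42, 0.13 m / 0.8 = 0.1625, -1.166 rad / 2 = -0.583.

Call:
jog_arm --offsets '[[0,0,-0.583,0.42,-0.0863,0.1625,0.085],[0,0,-0.583,0.42,-0.0863,0.1625,0.085],[0,0,-0.583,0.42,-0.0863,0.1625,0.085],[0,0,-0.583,0.42,-0.0863,0.1625,0.085],[0,0,-0.583,0.42,-0.0863,0.1625,0.085],[0,0,-0.583,0.42,-0.0863,0.1625,0.085],[0,0,-0.583,0.42,-0.0863,0.1625,0.085],[0,0,-0.583,0.42,-0.0863,0.1875,0.085],[0,0,-0.583,0.42,-0.0863,0.2375,0.085],[0,0,-0.583,0.42,-0.0863,0.2375,0.085]]'

```text
clock: 1.48
eef_pos: [0.476, -0.2617, 0.0383]
tool_rot: [0.707, 0.708, -0.001, -0.004]
ft_force: [0.1, 0.4, 0.6]
grip_width: 0.085
grasp_force: 0.0
```

In the tool's units: 0.036 m / 0.8 = 0.045, 0.002 m / 0.8 = 0.0025.

Call:
jog_arm --offsets '[[0,0,0,-0.0013,0.0025,0.045,0.085],[0,0,0,-0.0013,0.0025,0.045,0.085],[0,0,0,-0.0013,0.0025,0.045,0.085],[0,0,0,-0.0013,0.0025,0.045,0.01],[0,0,0,-0.0013,0.0025,0.045,0.01],[0,0,0,-0.0013,0.0025,0.045,0.01],[0,0,0,-0.0013,0.0025,0.045,0.01],[0,0,0,-0.0013,0.0025,0.045,0.01],[0,0,0,-0.0013,0.0025,0.045,0.01]]'

```text
clock: 2.6
eef_pos: [0.4812, -0.2646, 0.0059]
tool_rot: [0.707, 0.707, 0.0, 0.0]
ft_force: [-0.6, 0.3, 6.1]
grip_width: 0.0179
grasp_force: 59.5
```

In the tool's units: 0.166 m / 0.8 = 0.2075, 0.017 m / 0.8 = 0.0213, 0.238 rad / 2 = 0.119.

Call:
jog_arm --offsets '[[0,0,0,0,0,-0.0375,0.01],[0,0,0,0,0,-0.0875,0.01],[0,0,0.06,0.075,0.0075,-0.0875,0.01],[0,0,0.119,0.15,0.015,-0.0875,0.01],[0,0,0.119,0.2075,0.0213,-0.0875,0.01],[0,0,0.119,0.2075,0.0213,-0.0875,0.01],[0,0,0.119,0.2075,0.0213,-0.0875,0.01]]'

```text
clock: 3.48
eef_pos: [0.4975, -0.0985, 0.075]
tool_rot: [0.786, 0.619, -0.0, -0.0]
ft_force: [0.3, 0.4, -0.9]
grip_width: 0.018
grasp_force: 58.8
```

```bash
python3 - <<'E'
from h import *
T=bot.camera("top")[:,:,::-1];S=bot.camera("scene")[:,:,::-1]
cv2.imwrite("pics/t2.png",T);cv2.imwrite("pics/s2.png",S)
f=lambda im,x,y,w,h,k:cv2.resize(im[y:y+h,x:x+w],None,fx=k,fy=k,interpolation=cv2.INTER_CUBIC)
A=np.zeros((600,800,3),np.uint8);A[:,:400]=f(T,295,190,100,150,4)[:600,:400];A[:,400:]=f(S,270,170,133,200,3)[:600,:400-0] if 0 else f(S,260,150,100,150,4)
cv2.imwrite("pics/z2.png",A)
E
```

```text
(no output)
```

View pics/z2.png

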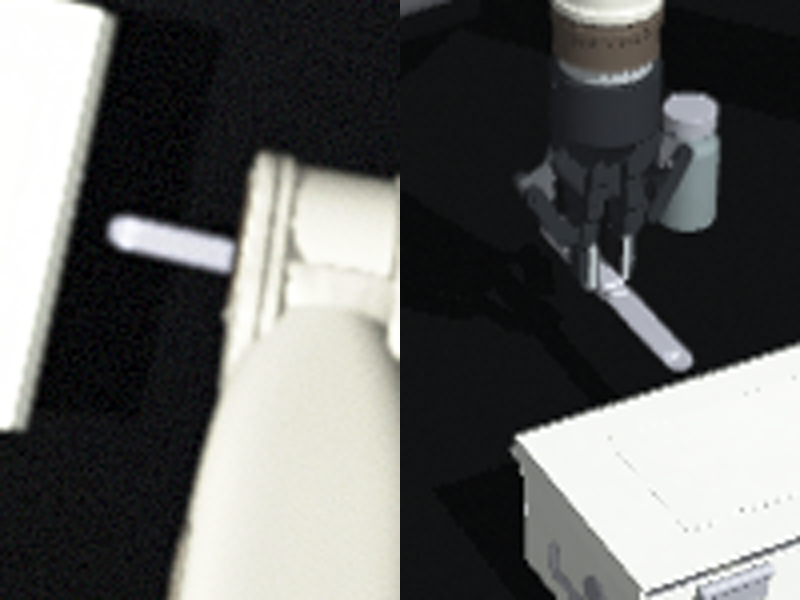

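The view shows the blade level and pointing at the box. The tip is at about (321.8,247.8) in the top view and (332.3,241.3) in the scene view, and the lip edge is at about (315,240).

```bash
python3 - <<'E'
from h import *
X,e=tri(np.array([332.3,241.3]),np.array([321.8,247.8]));print("tip",X,e)
q=(.555,.136,1.333);g=np.array([.4975,-.0985,.075])
R=np.array([[np.cos(q[2]),np.sin(q[2])],[-np.sin(q[2]),np.cos(q[2])]])
for p in(X,g):print(R@(p[:2]-q[:2]))
for L in(.119,.122):
  p=np.r_[g[:2]+L*np.array([.2356,.9719]),.076];print(proj("top",p),proj("scene",p))
# lip edge in top along the knife's line (z .084)
for bx in(-.091,-.083):
  p=np.r_[np.array(q[:2])+R.T@[bx,0],.084];print(bx,proj("top",p))
E
```

```text
tip [0.52451061 0.01788548 0.07512977] 0.24093192350241346
[-0.12197284  0.00180817]
[-0.24144583  0.00064274]
[[322.29134646 247.17355558]] [[332.17640912 241.08477983]]
[[321.25658894 246.94719301]] [[332.74292534 241.67325177]]
-0.091 [[311.39919317 244.48020804]]
-0.083 [[308.62673781 243.87384881]]
```

In the tool's units: 0.024 m / 0.8 = 0.03, 0.012 m / 0.8 = 0.015.

Call:
jog_arm --offsets '[[0,0,0,0.015,0,0.0006,0.01],[0,0,0,0.03,0,0.0006,0.01],[0,0,0,0.03,0,0.0006,0.01]]'

```text
clock: 3.95
eef_pos: [0.5036, -0.0743, 0.0748]
tool_rot: [0.785, 0.619, 0.0, -0.0]
ft_force: [0.3, -0.1, -1.2]
grip_width: 0.0179
grasp_force: 58.8
```

```bash
python3 - <<'E'
from h import *
from scipy.ndimage import map_coordinates
T=bot.camera("top").mean(2);cv2.imwrite("pics/t3.png",T)
o=np.array([313.,244.8]);
for s in(-60,-25,25,45):
  a=o+s*np.array([-.222,.975]);d=np.array([.975,.222]);k=np.arange(-6,9)
  print(s,map_coordinates(T,[a[1]+k*d[1],a[0]+k*d[0]],order=1).astype(int))
E
```

```text
-60 [22 20 23 25 19 19 24 24 20 21 22 23 23 21 19]
-25 [254 242 207 185 168 122  60  21   9   6   7   9  11  12  14]
25 [254 248 218 191 181 143  77  29  13   6  10   9   8   8   5]
45 [255 252 229 188 180 150  84  28   9   3  14   3   8   9   7][ WARN:0@0.894] global loadsave.cpp:1063 imwrite_ Unsupported depth image for selected encoder is fallbacked to CV_8U.
```

Call:
jog_arm --offsets '[[0,0,0,0.005,0,0,0.01],[0,0,0,0.01,0,0,0.01],[0,0,0,0.015,0,0,0.01],[0,0,0,0.015,0,0,0.01]]'

```text
clock: 4.5
eef_pos: [0.5062, -0.0631, 0.0748]
tool_rot: [0.786, 0.619, 0.0, 0.0]
ft_force: [-0.9, -0.4, 0.0]
grip_width: 0.0183
grasp_force: 58.8
```

In the tool's units: -0.088 m / 0.8 = -0.11, -0.073 m / 0.8 = -0.0913.

Call:
jog_arm --offsets '[[0,0,0,0.0025,0,0,0.01],[0,0,0,0.0025,0,-0.0138,0.01],[0,0,0,0.005,0,-0.0338,0.01],[0,0,0,0.01,0,-0.0538,0.01],[0,0,0,0.0163,0,-0.0725,0.01],[0,0,0,0.025,0,-0.0913,0.01],[0,0,0,0.035,0,-0.11,0.01],[0,0,0,0.035,0,-0.11,0.01]]'

```text
clock: 5.5
eef_pos: [0.5141, -0.0353, 0.1645]
tool_rot: [0.785, 0.619, 0.002, 0.001]
ft_force: [0.6, 0.0, -0.9]
grip_width: 0.0177
grasp_force: 58.8
```

```bash
python3 - <<'E'
from h import *
T=bot.camera("top")[:,:,::-1];S=bot.camera("scene")[:,:,::-1]
f=lambda im,x,y,w,h,k:cv2.resize(im[y:y+h,x:x+w],None,fx=k,fy=k,interpolation=cv2.INTER_CUBIC)
A=np.zeros((600,800,3),np.uint8);A[:400,:400]=f(T,220,150,160,160,2.5);A[:600,400:]=f(S,260,120,160,240,2.5)
cv2.imwrite("pics/z3.png",A)
E
```

```text
(no output)
```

View pics/z3.png

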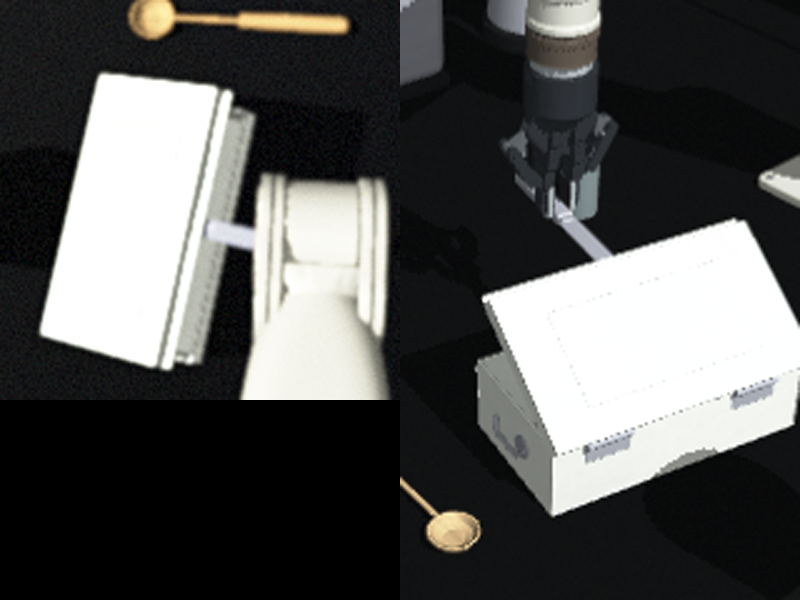

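The lid is up about 0.55 rad and resting on the blade. The blade shows under the lip at about (305,242) in the top view. I'll carry on round the hinge.

In the tool's units: 0.21 m / 0.8 = 0.2625, 0.198 m / 0.8 = 0.2475.

Call:
jog_arm --offsets '[[0,0,0,0.0263,0,-0.03,0.01],[0,0,0,0.0575,0,-0.0538,0.01],[0,0,0,0.0938,0,-0.0725,0.01],[0,0,0,0.1363,0,-0.08,0.01],[0,0,0,0.1788,0,-0.0775,0.01],[0,0,0,0.2163,0,-0.065,0.01],[0,0,0,0.2475,0,-0.0463,0.01],[0,0,0,0.2625,0,-0.0313,0.01],[0,0,0,0.2625,0,-0.0313,0.01]]'

```text
clock: 6.72
eef_pos: [0.5611, 0.1681, 0.186]
tool_rot: [0.785, 0.619, -0.002, -0.001]
ft_force: [-0.2, 0.7, -1.3]
grip_width: 0.0177
grasp_force: 58.9
```

```bash
python3 - <<'E'
from h import *
T=bot.camera("top")[:,:,::-1];S=bot.camera("scene")[:,:,::-1]
f=lambda im,x,y,w,h,k:cv2.resize(im[y:y+h,x:x+w],None,fx=k,fy=k,interpolation=cv2.INTER_CUBIC)
A=np.zeros((600,800,3),np.uint8);A[:400,:400]=f(T,180,150,160,160,2.5);A[:600,400:]=f(S,260,120,160,240,2.5)
cv2.imwrite("pics/z4.png",A)
E
```

```text
(no output)
```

View pics/z4.png

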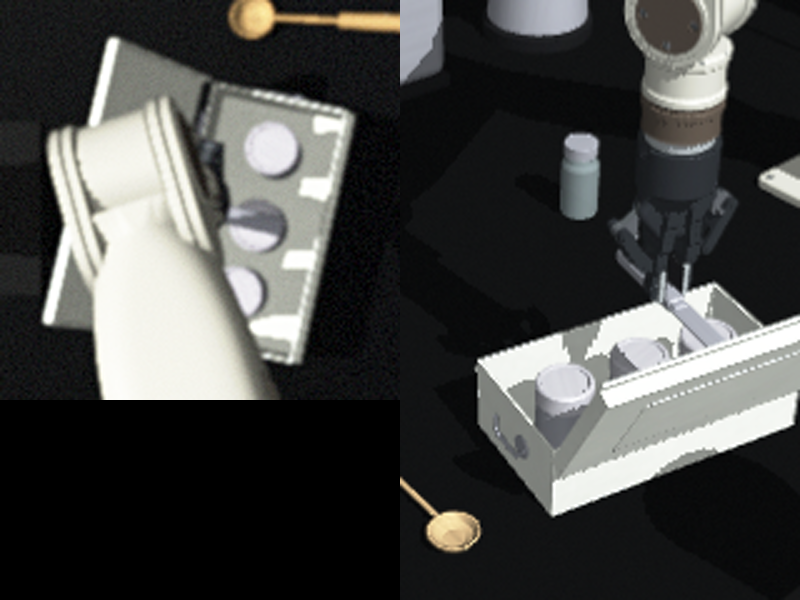

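The lid leans back well past upright, with its edge from about (223,166) to (198,280) in the top view, and three tins show in the box. Next I'll back out and lay the knife down where it was.

In the tool's units: -0.439 m / 0.8 = -0.5488, 0.05 m / 0.8 = 0.0625, -0.238 rad / 2 = -0.119.

Call:
jog_arm --offsets '[[0,0,0,-0.0375,0,-0.0125,0.01],[0,0,0,-0.1125,0,-0.025,0.01],[0,0,0,-0.1875,0,-0.025,0.01],[0,0,0,-0.2625,0,-0.0125,0.01],[0,0,0,-0.3375,0.0063,0,0.01],[0,0,-0.05,-0.4125,0.015,0.025,0.01],[0,0,-0.119,-0.4875,0.025,0.0625,0.01],[0,0,-0.119,-0.5488,0.03,0.1125,0.01],[0,0,-0.119,-0.5488,0.03,0.175,0.01],[0,0,-0.119,-0.5488,0.03,0.1875,0.01]]'

```text
clock: 8.07
eef_pos: [0.4786, -0.2644, 0.035]
tool_rot: [0.708, 0.706, -0.001, -0.003]
ft_force: [-0.7, 0.1, -0.4]
grip_width: 0.018
grasp_force: 58.9
```

Call:
jog_arm --offsets '[[0,0,0,0,0,0,0.01]]'

```text
clock: 8.2
eef_pos: [0.4822, -0.2643, 0.0385]
tool_rot: [0.707, 0.707, 0.0, -0.0]
ft_force: [-0.4, 0.3, -0.4]
grip_width: 0.0178
grasp_force: 58.9
```

In the tool's units: 0.032 m / 0.8 = 0.04, 0.028 m / 0.8 = 0.035.

Call:
jog_arm --offsets '[[0,0,0,0,0,0.02,0.01],[0,0,0,0,0,0.035,0.01],[0,0,0,0,0,0.04,0.01],[0,0,0,0,0,0.04,0.01]]'

```text
clock: 8.7
eef_pos: [0.4825, -0.2641, 0.006]
tool_rot: [0.707, 0.708, 0.0, 0.0]
ft_force: [0.8, -0.0, -0.9]
grip_width: 0.0183
grasp_force: 58.9
```

In the tool's units: -0.19 m / 0.8 = -0.2375, -0.13 m / 0.8 = -0.1625.

Call:
jog_arm --offsets '[[0,0,0,0,0,0.0013,0.01],[0,0,0,0,0,0.0013,0.085],[0,0,0,0,0,0.0013,0.085],[0,0,0,0,0,0.0013,0.085],[0,0,0,0,0,0.0013,0.085],[0,0,0,0,0,-0.025,0.085],[0,0,0,0,0,-0.0875,0.085],[0,0,0,0,0,-0.1625,0.085],[0,0,0,0,0,-0.2375,0.085],[0,0,0,0,0,-0.2375,0.085]]'

```text
clock: 9.95
eef_pos: [0.4855, -0.2662, 0.202]
tool_rot: [0.707, 0.707, 0.002, 0.006]
ft_force: [0.5, -0.4, -1.0]
grip_width: 0.0851
grasp_force: 0.0
```

```bash
python3 - <<'E'
from h import *
T=bot.camera("top")[:,:,::-1];S=bot.camera("scene")[:,:,::-1]
cv2.imwrite("pics/t5.png",T);cv2.imwrite("pics/s5.png",S)
f=lambda im,x,y,w,h,k:cv2.resize(im[y:y+h,x:x+w],None,fx=k,fy=k,interpolation=cv2.INTER_CUBIC)
A=np.zeros((600,800,3),np.uint8);A[:480,:400]=f(T,230,175,100,120,4);A[:480,400:]=f(S,280,220,100,120,4)
A[480:,:400]=f(T,365,235,100,30,4);A[480:,400:600]=f(S,255,198,50,30,4)
cv2.imwrite("pics/z5.png",A)
E
```

```text
(no output)
```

View pics/z5.png

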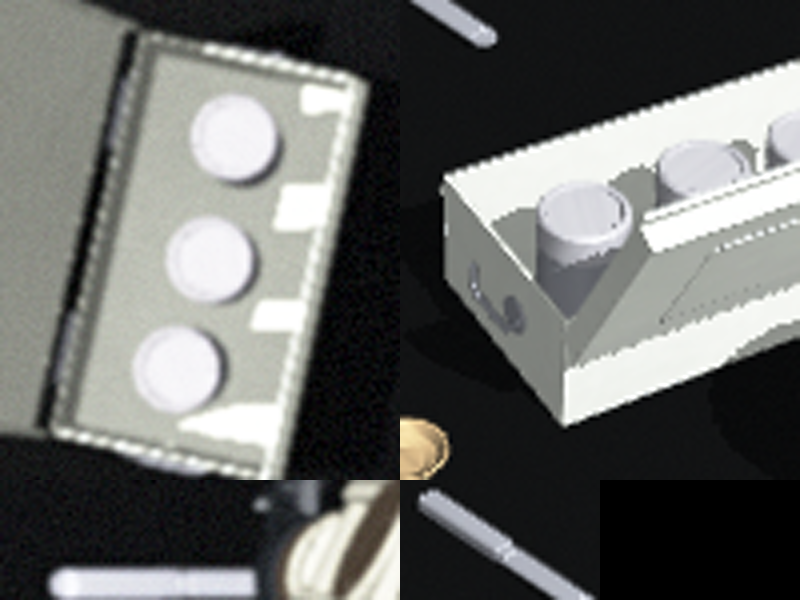

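The knife lies flat and level where it was. The tins' tops show in the top view at about far (288.5,209.5), mid (282.8,240) and near (274.5,267.3), and in the scene view at far (326,273.8) and mid (355.8,262.5).

```bash
cat > m3.py <<'E'
from h import *
import sys
def tins(fn,guess=((288.5,209.5),(282.8,240),(274.5,267.3))):
    g=cv2.GaussianBlur(cv2.cvtColor(cv2.imread(fn),cv2.COLOR_BGR2GRAY),(0,0),.6)
    m=(g>205).astype(np.uint8);_,lab,st,ce=cv2.connectedComponentsWithStats(m)
    for u in guess:
        k=lab[round(u[1]),round(u[0])];c=max(cv2.findContours((lab==k).astype(np.uint8),0,1)[0],key=len)
        e=cv2.fitEllipse(c);print("px",np.round(e[0],2),np.round(e[1],1),"world",onz("top",e[0],.088).round(4))
tins(sys.argv[1])
if len(sys.argv)<3:
    for s,t in(((326,273.8),(288.5,209.5)),((355.75,262.5),(282.7,240.))):print(tri(np.array(s)-.3,np.array(t)))
    q=(.5555,.134,1.333)
    for y in(.085,0,-.085):print("place",q[0]-np.sin(q[2])*y,q[1]+np.cos(q[2])*y)
E
python3 m3.py pics/t5.png; python3 -c "
from workcell import bot;print(bot.get_obs()['joint_pos'])"
```

```text
px [287.56 208.55] [19.6 20.5] world [0.6364 0.1126 0.088 ]
px [281.1  239.36] [20.1 21. ] world [0.5497 0.1323 0.088 ]
px [291.  237.4] [ 40.3 109.7] world [0.5546 0.1044 0.088 ]
(array([0.63546614, 0.10955084, 0.08044968]), np.float64(0.34756032577261964))
(array([0.54890567, 0.12761363, 0.08171375]), np.float64(0.26921605593921927))
place 0.4728919480382786 0.15402273085993867
place 0.5555 0.134
place 0.6381080519617214 0.11397726914006134
[-5.01466800e-01  3.55289685e-01  7.15832979e-02  1.28530979e+00
  1.68789424e-05  1.06836775e+00]
```

The manual's scale: shifts go in shares of 80 cm and turns go in shares of 2 rad. Converting my numbers, 0.419 m / 0.8 = 0.5238, 0.18 m / 0.8 = 0.225, -0.18 rad / 2 = -0.09.

Call:
jog_arm --offsets '[[0,0,-0.09,0.075,-0.0025,0,0.085],[0,0,-0.18,0.15,-0.005,0,0.085],[0,0,-0.27,0.225,-0.0063,0,0.085],[0,0,-0.36,0.3,-0.0075,0,0.085],[0,0,-0.45,0.375,-0.01,0,0.085],[0,0,-0.54,0.45,-0.0113,0,0.085],[0,0,-0.63,0.5238,-0.0125,0,0.085],[0,0,-0.6665,0.5238,-0.0125,0,0.085],[0,0,-0.6665,0.5238,-0.0125,0,0.085],[0,0,-0.6665,0.5238,-0.0125,0,0.085]]'

```text
clock: 11.3
eef_pos: [0.4712, 0.1539, 0.1946]
tool_rot: [0.119, 0.993, -0.001, -0.001]
ft_force: [0.5, -0.3, 0.4]
grip_width: 0.0848
grasp_force: 0.0
```

```bash
cat > w.py <<'E'
from h import *
F=[]
for i in range(12): bot.camera("top");F.append(bot.get_obs()["ft_force"])
o=bot.get_obs();print("F",np.mean(F,0).round(2),np.std(F,0).round(2),o["clock"],o["eef_pos"].round(4),o["tool_rot"].round(4),o["grip_width"])
E
python3 w.py; python3 -c "
from h import *
print(onz('top',(273.2,266.5),.088))"
```

```text
F [-0.11  0.08 -0.11] [0.32 0.39 0.49] 11.9 [0.4719 0.1546 0.1959] [1.182e-01 9.930e-01 1.000e-04 1.000e-04] 0.08503594709705047
[0.47410942 0.15574477 0.088     ]
```

In the tool's units: 0.149 m / 0.8 = 0.1863, -0.002 m / 0.8 = -0.0025.

Call:
jog_arm --offsets '[[0,0,0,-0.0025,0.0013,0.0625,0.085],[0,0,0,-0.0025,0.0013,0.1125,0.085],[0,0,0,-0.0025,0.0013,0.15,0.085],[0,0,0,-0.0025,0.0013,0.1863,0.085],[0,0,0,-0.0025,0.0013,0.1863,0.085],[0,0,0,-0.0025,0.0013,0.1863,0.04],[0,0,0,-0.0025,0.0013,0.1863,0.04],[0,0,0,-0.0025,0.0013,0.1863,0.04],[0,0,0,-0.0025,0.0013,0.1863,0.04]]'

```text
clock: 13.02
eef_pos: [0.4754, 0.1553, 0.0486]
tool_rot: [0.118, 0.993, 0.0, 0.002]
ft_force: [-1.1, -1.2, 6.1]
grip_width: 0.0589
grasp_force: 65.4
```

In the tool's units: -0.04 m / 0.8 = -0.05, -0.025 m / 0.8 = -0.0313.

Call:
jog_arm --offsets '[[0,0,0,0,0,-0.0125,0.04],[0,0,0,0,0,-0.0313,0.04],[0,0,0,0,0,-0.05,0.04],[0,0,0,0,0,-0.05,0.04],[0,0,0,0,0,-0.05,0.04]]'

```text
clock: 13.65
eef_pos: [0.4739, 0.1551, 0.0868]
tool_rot: [0.118, 0.993, -0.0, -0.0]
ft_force: [-0.4, 0.1, -4.2]
grip_width: 0.0584
grasp_force: 65.3
```

```bash
python3 w.py
```

```text
F [ 0.05  0.13 -3.79] [0.6  0.77 0.59] 14.25 [0.474  0.1551 0.0867] [ 1.181e-01  9.930e-01 -0.000e+00 -1.000e-04] 0.05872782263801107
```

In the tool's units: 0.0395 m / 0.8 = 0.0494, 0.0385 m / 0.8 = 0.0481.

Call:
jog_arm --offsets '[[0,0,0,0,0,0.0188,0.04],[0,0,0,0,0,0.0375,0.04],[0,0,0,0,0,0.0481,0.04],[0,0,0,0,0,0.0494,0.04],[0,0,0,0,0,0.0494,0.04]]'

```text
clock: 14.88
eef_pos: [0.4727, 0.1547, 0.0486]
tool_rot: [0.118, 0.993, -0.0, -0.001]
ft_force: [-7.8, -3.2, 14.7]
grip_width: 0.0589
grasp_force: 66.9
```

In the tool's units: -0.1 m / 0.8 = -0.125, -0.09 m / 0.8 = -0.1125.

Call:
jog_arm --offsets '[[0,0,0,0,0,0,0.085],[0,0,0,0,0,0,0.085],[0,0,0,0,0,0,0.085],[0,0,0,0,0,0,0.085],[0,0,0,0,0,-0.05,0.085],[0,0,0,0,0,-0.1125,0.085],[0,0,0,0,0,-0.125,0.085],[0,0,0,0,0,-0.125,0.085]]'

```text
clock: 15.88
eef_pos: [0.4745, 0.1553, 0.1478]
tool_rot: [0.118, 0.993, 0.0, 0.001]
ft_force: [0.2, -0.2, -0.4]
grip_width: 0.0852
grasp_force: 0.0
```

In the tool's units: 0.1 m / 0.8 = 0.125, -0.0785 m / 0.8 = -0.0981.

Call:
jog_arm --offsets '[[0,0,0,-0.0625,-0.0038,0,0.085],[0,0,0,-0.0981,-0.0063,0,0.085],[0,0,0,-0.0981,-0.0063,0.0375,0.085],[0,0,0,-0.0981,-0.0063,0.0875,0.085],[0,0,0,-0.0981,-0.0063,0.125,0.085],[0,0,0,-0.0981,-0.0063,0.125,0.085],[0,0,0,-0.0981,-0.0063,0.125,0.04],[0,0,0,-0.0981,-0.0063,0.125,0.04],[0,0,0,-0.0981,-0.0063,0.125,0.04],[0,0,0,-0.0981,-0.0063,0.125,0.04]]'

```text
clock: 17.12
eef_pos: [0.5502, 0.1322, 0.0487]
tool_rot: [0.118, 0.993, 0.0, 0.001]
ft_force: [0.1, 1.2, 3.9]
grip_width: 0.0591
grasp_force: 64.5
```

In the tool's units: -0.04 m / 0.8 = -0.05, -0.025 m / 0.8 = -0.0313.

Call:
jog_arm --offsets '[[0,0,0,0,0,-0.0125,0.04],[0,0,0,0,0,-0.0313,0.04],[0,0,0,0,0,-0.05,0.04],[0,0,0,0,0,-0.05,0.04],[0,0,0,0,0,-0.05,0.04]]'

```text
clock: 17.75
eef_pos: [0.5491, 0.1318, 0.0873]
tool_rot: [0.118, 0.993, -0.0, 0.0]
ft_force: [-0.4, -0.4, -2.0]
grip_width: 0.0587
grasp_force: 64.5
```

```bash
python3 w.py
```

```text
F [ 0.03  0.14 -1.34] [0.38 0.62 0.43] 18.35 [0.5492 0.1318 0.0873] [ 0.1181  0.993  -0.     -0.    ] 0.05868915845797468
```

Mid weighs about 1.2 N, against about 3.7 N for near. Set it back, then heft the far one.

In the tool's units: 0.0393 m / 0.8 = 0.0491, 0.0385 m / 0.8 = 0.0481.

Call:
jog_arm --offsets '[[0,0,0,0,0,0.0188,0.04],[0,0,0,0,0,0.0375,0.04],[0,0,0,0,0,0.0481,0.04],[0,0,0,0,0,0.0491,0.04],[0,0,0,0,0,0.0491,0.04]]'

```text
clock: 18.98
eef_pos: [0.548, 0.1315, 0.0487]
tool_rot: [0.118, 0.993, -0.0, -0.001]
ft_force: [-4.6, -1.8, 9.6]
grip_width: 0.0586
grasp_force: 65.0
```

In the tool's units: -0.1 m / 0.8 = -0.125, -0.09 m / 0.8 = -0.1125.

Call:
jog_arm --offsets '[[0,0,0,0,0,0,0.085],[0,0,0,0,0,0,0.085],[0,0,0,0,0,0,0.085],[0,0,0,0,0,0,0.085],[0,0,0,0,0,-0.05,0.085],[0,0,0,0,0,-0.1125,0.085],[0,0,0,0,0,-0.125,0.085],[0,0,0,0,0,-0.125,0.085]]'

```text
clock: 19.98
eef_pos: [0.5497, 0.132, 0.1486]
tool_rot: [0.118, 0.993, 0.0, 0.001]
ft_force: [-0.3, -0.1, -1.0]
grip_width: 0.0848
grasp_force: 0.0
```

In the tool's units: 0.1 m / 0.8 = 0.125, -0.089 m / 0.8 = -0.1113.

Call:
jog_arm --offsets '[[0,0,0,-0.0625,0.0013,0,0.085],[0,0,0,-0.1113,0.0013,0,0.085],[0,0,0,-0.1113,0.0013,0.0375,0.085],[0,0,0,-0.1113,0.0013,0.0875,0.085],[0,0,0,-0.1113,0.0013,0.125,0.085],[0,0,0,-0.1113,0.0013,0.125,0.085],[0,0,0,-0.1113,0.0013,0.125,0.04],[0,0,0,-0.1113,0.0013,0.125,0.04],[0,0,0,-0.1113,0.0013,0.125,0.04],[0,0,0,-0.1113,0.0013,0.125,0.04]]'

```text
clock: 21.22
eef_pos: [0.637, 0.1121, 0.0496]
tool_rot: [0.118, 0.993, 0.0, 0.001]
ft_force: [0.2, -1.0, 4.4]
grip_width: 0.059
grasp_force: 64.6
```

In the tool's units: -0.04 m / 0.8 = -0.05, -0.025 m / 0.8 = -0.0313.

Call:
jog_arm --offsets '[[0,0,0,0,0,-0.0125,0.04],[0,0,0,0,0,-0.0313,0.04],[0,0,0,0,0,-0.05,0.04],[0,0,0,0,0,-0.05,0.04],[0,0,0,0,0,-0.05,0.04]]'

```text
clock: 21.85
eef_pos: [0.6358, 0.1119, 0.0881]
tool_rot: [0.118, 0.993, 0.0, -0.0]
ft_force: [-0.4, 0.4, -1.4]
grip_width: 0.0584
grasp_force: 64.6
```

```bash
python3 w.py
```

```text
F [-0.04  0.25 -0.94] [0.49 0.47 0.31] 22.45 [0.6359 0.112  0.088 ] [ 0.1181  0.993  -0.     -0.    ] 0.058496770024208854
```

The near tin is clearly the heaviest: about 3.7 N, against 1.2 N and 0.85 N. Set the far one back and return to near.

In the tool's units: 0.0393 m / 0.8 = 0.0491, 0.0385 m / 0.8 = 0.0481.

Call:
jog_arm --offsets '[[0,0,0,0,0,0.0188,0.04],[0,0,0,0,0,0.0375,0.04],[0,0,0,0,0,0.0481,0.04],[0,0,0,0,0,0.0491,0.04],[0,0,0,0,0,0.0491,0.04]]'

```text
clock: 23.08
eef_pos: [0.6348, 0.1117, 0.0497]
tool_rot: [0.118, 0.993, -0.0, -0.001]
ft_force: [-5.9, -0.8, 8.8]
grip_width: 0.0588
grasp_force: 64.9
```

In the tool's units: -0.1 m / 0.8 = -0.125, -0.09 m / 0.8 = -0.1125.

Call:
jog_arm --offsets '[[0,0,0,0,0,0,0.085],[0,0,0,0,0,0,0.085],[0,0,0,0,0,0,0.085],[0,0,0,0,0,0,0.085],[0,0,0,0,0,-0.05,0.085],[0,0,0,0,0,-0.1125,0.085],[0,0,0,0,0,-0.125,0.085],[0,0,0,0,0,-0.125,0.085]]'

```text
clock: 24.08
eef_pos: [0.6365, 0.1121, 0.1495]
tool_rot: [0.118, 0.993, 0.0, 0.001]
ft_force: [-0.1, 0.2, -0.5]
grip_width: 0.0851
grasp_force: 0.0
```

In the tool's units: 0.1685 m / 0.8 = 0.2106, 0.12 m / 0.8 = 0.15.

Call:
jog_arm --offsets '[[0,0,0,0.075,0.0013,0,0.085],[0,0,0,0.15,0.0025,0,0.085],[0,0,0,0.2106,0.0038,0,0.085],[0,0,0,0.2106,0.0038,0,0.085],[0,0,0,0.2106,0.0038,0.0625,0.085],[0,0,0,0.2106,0.0038,0.1263,0.085],[0,0,0,0.2106,0.0038,0.1263,0.085],[0,0,0,0.2106,0.0038,0.1263,0.04],[0,0,0,0.2106,0.0038,0.1263,0.04],[0,0,0,0.2106,0.0038,0.1263,0.04]]'

```text
clock: 25.32
eef_pos: [0.4748, 0.1548, 0.0497]
tool_rot: [0.118, 0.993, 0.001, 0.002]
ft_force: [0.3, -0.9, 3.0]
grip_width: 0.0587
grasp_force: 65.2
```

In the tool's units: -0.182 m / 0.8 = -0.2275, -0.175 m / 0.8 = -0.2188.

Call:
jog_arm --offsets '[[0,0,0,0,0,0,0.04],[0,0,0,0,0,-0.025,0.04],[0,0,0,0,0,-0.0625,0.04],[0,0,0,0,0,-0.1063,0.04],[0,0,0,0,0,-0.15,0.04],[0,0,0,0,0,-0.1938,0.04],[0,0,0,0,0,-0.2188,0.04],[0,0,0,0,0,-0.2275,0.04],[0,0,0,0,0,-0.2275,0.04],[0,0,0,0,0,-0.2275,0.04]]'

```text
clock: 26.58
eef_pos: [0.472, 0.1541, 0.2283]
tool_rot: [0.118, 0.993, -0.001, -0.001]
ft_force: [-0.7, -0.4, -4.2]
grip_width: 0.0586
grasp_force: 65.6
```

```bash
python3 - <<'E'
from h import *
T=bot.camera("top")[:,:,::-1];S=bot.camera("scene")[:,:,::-1]
f=lambda im,x,y,w,h,k:cv2.resize(im[y:y+h,x:x+w],None,fx=k,fy=k,interpolation=cv2.INTER_CUBIC)
A=np.zeros((480,800,3),np.uint8);A[:300,:400]=cv2.resize(T,(400,300));A[:480,400:]=f(S,230,140,200,240,2)
cv2.imwrite("pics/z6.png",A)
E
python3 w.py
```

```text
F [ 0.01  0.36 -3.96] [0.46 0.46 0.53] 27.275 [0.4729 0.1544 0.2297] [0.1181 0.993  0.     0.    ] 0.05864989822858591
```

View pics/z6.png

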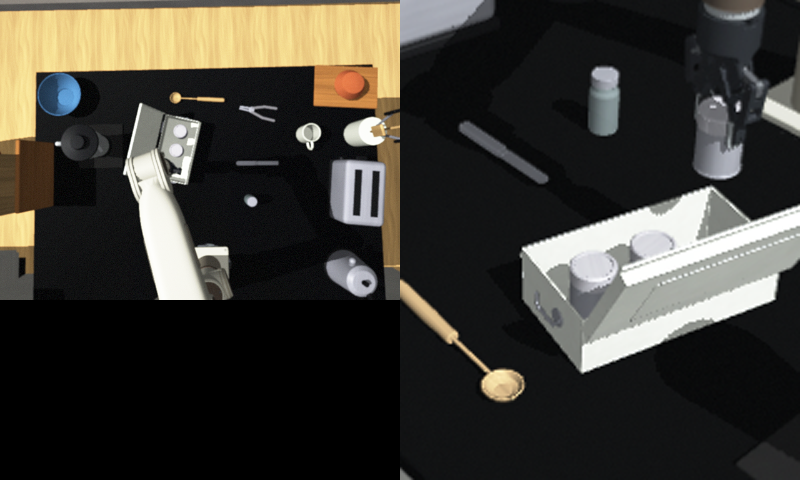

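The heavy tin (crop 718,140) hangs upright about 10 cm above the rim. The other two stand in the box (crop 592,270 and 652,245), the lid is back, the knife lies flat, and everything else is undisturbed.

```bash
python3 -c "
from workcell import bot;print(bot.job_done())"
```

```text
the job is handed in; nothing more can be done
None
```

The job is handed in: I levered the lid open past upright with the knife and laid the knife flat, then hefted all three tins; the near one is the full tin (about 3.7 N against 1.2 and 0.85 N) and is held about 10 cm above the rim, with the other two standing in the box.

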